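# Make the hob safe and ready for an infusion of mate in milk

### The job

Get the little hob ready to make mate cocido with milk: swing every pan's handle round to point straight back over the hob, away from you, so that none lies over a neighbouring pan or sticks out over the side or front, with each pan centred on a ring; move the infuser or infusers hanging in front on the hook to the spare hook, and stand the rear one upright on the floor of the milk pan. Only when all that is done, set the heat lever to the third mark from the front (1.0 rad). Do not drop an infuser or tip a pan, and leave the other things alone.

Things in the scene. Friction and masses are not known exactly. Their poses are not given: they have to be found in the camera images.
- hob: Three-ring electric hob, fixed, 300 mm deep (its x) by 610 mm wide (its y), flat top 50 mm above the table. Origin: centre of its underside; +x is its back, away from the robot, +y its left end. A pan handle that points straight back lies along the hob's +x.
- ring_left (a point): Centre of the left-hand ring (printed circle of 160 mm diameter), on the hob's top. The rings are 175 mm apart in a row along the hob's y.
- ring_middle (a point): Centre of the middle ring, on the hob's top.
- ring_right (a point): Centre of the right-hand ring, on the hob's top.
- heat_lever (a joint): Heat lever at the hob's left end, hinged about the hob's +y at lever_pivot, rad. 0 = front stop (off), leaning 0.75 from upright towards the robot; grows as it swings back, to 1.5. Four raised marks on the quadrant: at 0, 0.5, 1.0, 1.5, so the third from the front is 1.0. Stays where left; about 2 N at the knob.
- lever_tip (a point): Centre of the lever's black knob, a bar 24 mm long across the swing (hob's y) and 20 mm in diameter, 90 mm from the pivot.
- lever_pivot (a point): The lever's pivot, 60 mm above the table. The knob moves on an arc of 90 mm radius about it; the quadrant under it has a radius of 40 mm.
- saucepan: Steel saucepan, 128 mm in diameter, rim 66 mm high, 0.62 kg; may be absent. Origin: centre of its underside; x along its one handle, z up. The handle climbs to a level wooden grip 18 mm wide, 12 mm high, from 100 to 160 mm from the pan's axis, its middle 92 mm above the underside, so it passes over other pans' rims. Slides on the hob.
- skillet: Dark low skillet, 136 mm in diameter, rim 42 mm high, 0.65 kg; may be absent. Origin: centre of its underside; x along its one handle, z up. The handle climbs to a level wooden grip 18 mm wide, 12 mm high, from 100 to 160 mm from the pan's axis, its middle 92 mm above the underside, so it passes over other pans' rims. Slides on the hob.
- milk_pan: Small aluminium milk pan, 102 mm wide (95 inside), rim 62 high, two lips, floor 5 mm thick, 0.45 kg. Origin: centre of its underside; x along its one handle, z up. The handle climbs to a level wooden grip 18 mm wide, 12 mm high, from 100 to 160 mm from the pan's axis, its middle 92 mm above the underside, so it passes over other pans' rims. Slides on the hob.
- saucepan_tip (a point): Outer end of the saucepan's handle, 160 mm from its axis.
- skillet_tip (a point): Outer end of the skillet's handle, 160 mm from its axis.
- milk_pan_tip (a point): Outer end of the milk pan's handle, 160 mm from its axis.
- hook_stand: Hook stand at the left of the hob, on whose rod the infusers hang, 55 mm apart. Fixed. Origin: centre of its 100 mm foot, on the table. A straight level rod, 8 mm thick, leaves the post along the stand's -x (towards the robot); axis 205 mm up, 200 mm long; its end turns up, to 16 mm above the axis. Post 16 mm thick, ends 6 mm above the axis.
- spare_stand: Empty spare hook stand at the right of the hob, the same as the other. Fixed. Origin: centre of its 100 mm foot, on the table. A straight level rod, 8 mm thick, leaves the post along the stand's -x (towards the robot); axis 205 mm up, 200 mm long; its end turns up, to 16 mm above the axis. Post 16 mm thick, ends 6 mm above the axis.
- infuser_rear: Steel tea infuser, rearmost on the hook, by the post. Origin: centre of its underside, z up, y across the stirrup. Capsule 44 mm wide, 48 high; flat-strap stirrup (10 mm in x, 46 in y) with an inverted-V top; above it a wooden grip 14 mm (x) by 18 mm (y), 118 to 154 mm up. On a hook the rod runs along x in the V, 110 mm up; free opening 60 mm below it. 0.12 kg.
- infuser_mid: Steel tea infuser in front of the rear one; may be absent. Origin: centre of its underside, z up, y across the stirrup. Capsule 44 mm wide, 48 high; flat-strap stirrup (10 mm in x, 46 in y) with an inverted-V top; above it a wooden grip 14 mm (x) by 18 mm (y), 118 to 154 mm up. On a hook the rod runs along x in the V, 110 mm up; free opening 60 mm below it. 0.12 kg.
- infuser_front: Steel tea infuser farthest out on the rod; may be absent. Origin: centre of its underside, z up, y across the stirrup. Capsule 44 mm wide, 48 high; flat-strap stirrup (10 mm in x, 46 in y) with an inverted-V top; above it a wooden grip 14 mm (x) by 18 mm (y), 118 to 154 mm up. On a hook the rod runs along x in the V, 110 mm up; free opening 60 mm below it. 0.12 kg.
- egg_timer: Bystander: white egg timer, 64 mm wide and 58 mm high, on the desk by the hob's right rear corner.
- sugar_tin: Bystander: closed tin, 70 mm wide and 85 mm high, on the desk by the hob's left rear corner.
Not all that is in view belongs to the job. What is shaped like the infuser_rear but orange is not meant.

How it is judged:
On the way, in this order (a step that is already met when the one before it is completed fails the run):
1. all pan handles point straight back with the pans centred on rings, the front infusers hang on the spare hook, the rear infuser stands in the milk pan (angle between the x axis of each of saucepan, skillet, milk_pan and the x axis of hob, either way round below 0.3 rad and x of each of saucepan_tip, skillet_tip, milk_pan_tip in the frame of hob above 0.08 m and (horizontal distance between saucepan and ring_left below 0.02 m or horizontal distance between saucepan and ring_middle below 0.02 m or horizontal distance between saucepan and ring_right below 0.02 m) and z of each of saucepan, skillet, milk_pan in the frame of hob below 0.056 m and angle between each of saucepan, skillet, milk_pan's own z axis and vertical below 0.1 rad and (horizontal distance between skillet and ring_left below 0.02 m or horizontal distance between skillet and ring_middle below 0.02 m or horizontal distance between skillet and ring_right below 0.02 m) and (horizontal distance between milk_pan and ring_left below 0.02 m or horizontal distance between milk_pan and ring_middle below 0.02 m or horizontal distance between milk_pan and ring_right below 0.02 m) and x of infuser_mid in the frame of spare_stand between -0.2 and -0.02 m and y of infuser_mid in the frame of spare_stand between -0.02 and 0.02 m and z of infuser_mid in the frame of spare_stand between 0.085 and 0.105 m and angle between each of infuser_mid, infuser_front's own z axis and vertical below 0.3 rad and x of infuser_front in the frame of spare_stand between -0.2 and -0.02 m and y of infuser_front in the frame of spare_stand between -0.02 and 0.02 m and z of infuser_front in the frame of spare_stand between 0.085 and 0.105 m and horizontal distance between infuser_rear and milk_pan below 0.03 m and z of infuser_rear in the frame of milk_pan below 0.014 m and angle between infuser_rear's own z axis and vertical below 0.15 rad), for 0.2 s.
2. then the heat lever is at the third mark (value of joint heat_lever between 0.88 and 1.12 rad), for 0.2 s.
At the end, for the whole second after the job is handed in: Every pan's handle points to the hob's back within 0.3 rad, each pan stands flat within 20 mm of the centre of a ring; the front infusers hang on the spare hook's rod; the rear infuser stands upright on the milk pan's floor; the heat lever is at 1.0 +- 0.12 rad; everything is at rest and released (all of step 1 and all of step 2 and linear speed of each of saucepan, skillet, milk_pan, infuser_rear, infuser_mid, infuser_front below 0.03 m/s); the robot touches nothing.
It fails at once if an infuser is dropped on the desk or tipped over (height (world z) of any of infuser_rear, infuser_mid, infuser_front below 0.03 m or angle between any of infuser_rear, infuser_mid, infuser_front's own z axis and vertical above 1 rad).
It fails at once if a pan is tipped or knocked off the hob (angle between any of saucepan, skillet, milk_pan's own z axis and vertical above 0.5 rad or height (world z) of any of saucepan, skillet, milk_pan below 0.03 m).
It fails at once if a bystander is moved or toppled (distance of any of egg_timer, sugar_tin from where it was at the start of the episode above 0.04 m or angle between any of egg_timer, sugar_tin's own z axis and vertical above 0.5 rad).
Of saucepan, skillet only 1 to 2 are there at a start; the rules pass over those that are not, and their reading is None.
Of infuser_mid, infuser_front only 1 to 2 are there at a start; the rules pass over those that are not, and their reading is None.
At some moment in a run one of saucepan, skillet, milk_pan may be knocked a few centimetres aside while the robot is not near it.
It also fails if it takes over 210 s, if anything falls off the work surface, if the arm or the gripper's body presses on something with over 40 N, if the wrist force passes 120 N, or if a joint passes its speed limit or range.

### The arm

A 6-joint arm with a two-finger parallel gripper is mounted at the origin on the work surface. World frame = base frame: x ahead of the robot, y to its left, z up, the work surface at z = 0. Lengths are in m, angles in rad, forces in N, time in s.
With the tool pointing down it reaches from about 0.325 to 0.9 m from the base axis. Payload 6.1 kg.
Tool frame: the origin (TCP) lies midway between the tips of the shut fingers; the grasp point (between the pads) lies 19 mm behind it; z points along the fingers, y is the line along which they close (so a half turn about z gives the same grasp; the last joint's range is limited). The gripper opens to 85 mm and grips with 20 to 120 N. Pads are 22 mm wide; open, the fingers measure 114 mm over their backs; the gripper's body (76 mm by 85 mm) begins 54 mm behind the grasp point. The pads swing forward as they close: fully open they stand 13 mm farther back than shut.
Start: joints at [1.211, 0.22, 1.526, -0, 1.395, -0.126], TCP at [0.145, 0.608, 0.231] pointing down, gripper open.
Joint ranges: [-2.98, 2.98], [-0.91, 2.08], [0.09, 2.57], [-1.24, 4.39], [0.2, 2.65], [-2.68, 2.68]. Speed limits (rad/s): [2.57, 2.57, 3.01, 3.14, 3.14, 3.14].

### API

Orientations are given as a unit quaternion [w, x, y, z].
In Python, from bench import arm, imaging gives the robot as it stands.
- The arm moves only by the shell command python3 -m creep 'ROWS' [FORCE]. ROWS is JSON, a list of rows, each a list of 5 numbers: the closure, from -1 (fully open) to 1 (shut), then the shift along the world's x, y, z in cm, then the turn about the world's z in degrees. A call has 1 to 8 rows; each row shifts and turns the commanded pose from where the row before left it; what a row does not reach is not made up. A row lasts 1/8 s, in which the tool goes at most 62.5 mm and 10.7 degrees, less where a joint would pass 70% of its speed; a pose out of reach is approached as far as the arm can. A call is refused whole if a number of a shift passes 6.25 or a number of a turn 10.7, either way. A call with a gripper value outside its range is refused whole. The fingers move at their own pace and stop on an object; FORCE is the grip in N (left out, the last holds). Time passes only in rows, so rows that do not move let the fingers close. It gives the time, the measured TCP pose, the force, the opening and the grip force at its end, in the units of the state.
- arm.sense(): the state, without advancing time (a new reading comes with each control period).
- imaging.read_camera(name): name is "side" or "top" or "wrist"; returns the picture (384x512x3 uint8, red, green, blue); there is no depth.
- imaging.calibration(name): a dict with "vertical_fov" (degrees; the focal length in pixels is half the picture's height over the tangent of half this angle, whatever the lens; pixels are square), "cx", "cy" (the principal point, pixels), "camera_from_world" (4x4, takes a point from world to camera coordinates). Camera axes: x right, y down, z forward; pixel columns grow to the right and rows downward; lengths in m; the calibration is good to about 2 mm. A picture is of the moment at which its call begins: read the wrist's pose just before it. calibration takes no time and is no camera call; for the wrist camera it gives the pose at the moment of the call.
- arm.close_job(): hands the job in; it is judged then, once.
The state is a dict: "clock": time; "joints": joint angles; "qvel": joint speeds; "joint_torque": joint torques, N m; "eef_pos": TCP position; "tcp_rot": TCP orientation; "wrist_force": force on the tool from outside, world axes, zero at the start; "moment": the same for the moment, N m; "finger_gap": opening from 0.0 (shut) to 1.0 (fully open); "grasp_force": force on a finger pad.
Only numpy, scipy, OpenCV 4.12 (cv2) and the standard library are available. Lean on these libraries where they do the work, as an engineer would, in place of code of your own. Each camera call takes 0.05 s, during which the arm holds its last target. There are 200 camera calls.

## Working session

There is one attempt and no reset: what is moved stays moved. The work goes in short steps, Python scripts to look and compute and a shell command to move; the robot and the scene stay as the last step left them, time stands still between calls to the robot, and variables do not carry over. Pictures are saved under pics/ and viewed, at most 14 in all, crops included, and the job is handed in when it is done.

```bash
ls; mkdir -p pics
cat > h.py <<'E'
import numpy as np, cv2
from bench import arm, imaging
def snap(cam,name):
    im=imaging.read_camera(cam); cv2.imwrite(f'pics/{name}.png',im[:,:,::-1]); return im
def ray(cam,u,v,C=None):
    C=C or imaging.calibration(cam); f=192/np.tan(np.radians(C['vertical_fov'])/2)
    T=np.array(C['camera_from_world']); R=T[:3,:3]; o=-R.T@T[:3,3]
    d=R.T@np.array([(u-C['cx'])/f,(v-C['cy'])/f,1]); return o,d
def onz(cam,u,v,z,C=None):
    o,d=ray(cam,u,v,C); return o+d*(z-o[2])/d[2]
def proj(cam,p,C=None):
    C=C or imaging.calibration(cam); f=192/np.tan(np.radians(C['vertical_fov'])/2)
    q=np.array(C['camera_from_world'])@np.r_[p,1]; return f*q[0]/q[2]+C['cx'],f*q[1]/q[2]+C['cy']
E
python3 - <<'E'
from h import *
a=snap('top','top0'); b=snap('side','side0')
for c in('top','side','wrist'):
    C=imaging.calibration(c);print(c,C['vertical_fov'],C['cx'],C['cy'],ray(c,256,192)[0].round(3),ray(c,256,192)[1].round(2))
print(arm.sense())
E
```

```text
pics
top 53.01609016888544 256.5313907602796 193.48263893629652 [0.363 0.063 1.257] [ 0.13  0.01 -0.99]
side 43.000219408007325 254.7715925510423 187.45930049609703 [-0.18  -0.632  1.324] [ 0.43  0.45 -0.78]
wrist 63.77046448887757 251.96488148647893 193.27905835925955 [0.067 0.626 0.372] [ 0.3  -0.06 -0.95]
{'clock': 0.1, 'joints': array([ 1.21088755e+00,  2.21125588e-01,  1.52746807e+00,  1.61746064e-05,
        1.39468565e+00, -1.26082437e-01]), 'qvel': array([ 0.00062644, -0.00118186, -0.00046147,  0.00040227,  0.00027464,
        0.00064124]), 'joint_torque': array([ 9.97581810e-04, -4.98233664e+01, -3.90551734e+01, -2.41236030e-04,
        5.53053207e-03, -5.94146300e-06]), 'eef_pos': array([0.1446157 , 0.60750173, 0.23033721]), 'tcp_rot': array([-2.10641049e-04,  1.16648382e-01,  9.93172917e-01, -8.16635484e-04]), 'wrist_force': array([-0.46412883, -0.27699407,  0.17704434]), 'moment': array([ 0.01014454,  0.00754063, -0.02911562]), 'grasp_force': 0.0, 'finger_gap': 1.003019861111146}
```

View pics/top0.png

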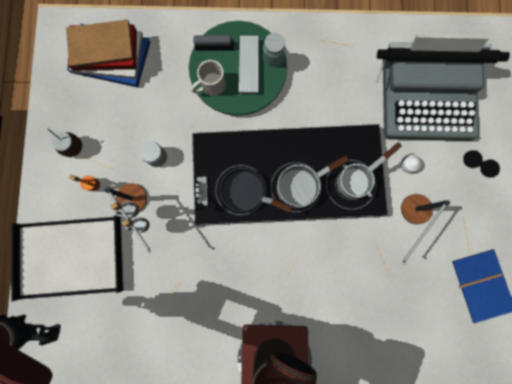

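View pics/side0.png

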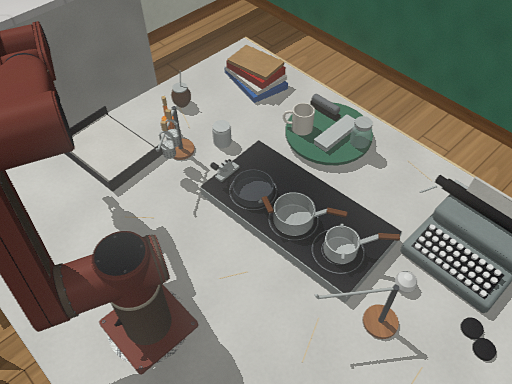

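The top view shows the skillet on the left (243,188), the saucepan in the middle (297,186) and the milk pan on the right (354,181). The hook stand is around (130,200) and the spare stand around (417,208). I'll zoom in next.

Run:
```python
import cv2,numpy as np
t=cv2.imread('pics/top0.png');s=cv2.imread('pics/side0.png')
a=cv2.resize(t[115:255,180:470],None,fx=2.7,fy=2.7,interpolation=cv2.INTER_CUBIC)
b=cv2.resize(t[165:255,60:160],(260,220),interpolation=cv2.INTER_CUBIC) 
c=cv2.resize(s[85:175,140:240],(260,220),interpolation=cv2.INTER_CUBIC) 
d=cv2.resize(s[255:345,310:430],(260,220),interpolation=cv2.INTER_CUBIC)
w=np.hstack([b,c,d])[:,:780]; a=cv2.resize(a,(780,378)); cv2.imwrite('pics/z0.png',np.vstack([a,w]))
```

```text
(no output)
```

View pics/z0.png

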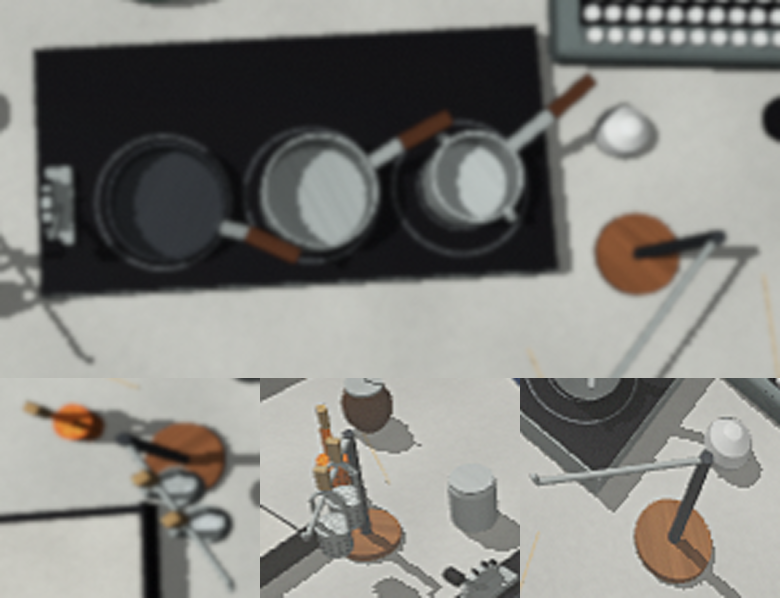

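The crop shows two steel infusers on the hook; the orange one stands on the desk. Handles point roughly right-front for the skillet and right-back for the saucepan and milk pan. Next I compute the hob and stand frames.

```bash
cat > geo.py <<'E'
from h import *
E
python3 - <<'E'
from h import *
P=lambda X,Y:(180+X/2.69,115+Y/2.7)
cs=[onz('top',*P(*c),.05) for c in((35,50),(537,27),(558,270),(40,295))]
for c in cs: print(c.round(3))
BL,BR,FR,FL=cs
ctr=sum(cs)/4; yv=(BL+FL-BR-FR)[:2]; print('w',np.linalg.norm(yv)/2, 'd',np.linalg.norm((BL+BR-FL-FR)[:2])/2,'ctr',ctr.round(3)); y=yv/np.linalg.norm(yv); print('hob yaw deg',np.degrees(np.arctan2(-y[0],y[1])))
Q=lambda X,Y:(60+X/2.6,165+(Y-378)/2.444)
hp=onz('top',*Q(125,438),.211);he=onz('top',*Q(232,588),.213)
sp=onz('top',*P(720,237),.211);se=onz('top',405,262,.213)
hf=onz('top',*Q(185,457),.01);sf=onz('top',*P(637,254),.01)
for n,p,e,f in(('hook',hp,he,hf),('spare',sp,se,sf)): print(n,p.round(3),e.round(3),'len',np.linalg.norm(p-e),'ang',np.degrees(np.arctan2(*(p-e)[[1,0]])),'foot',f.round(3))
for u,v in((140,478),(172,520)): print('inf grip',onz('top',*Q(u,v),.248).round(3))
im=cv2.imread('pics/top0.png')
hsv=cv2.cvtColor(im,cv2.COLOR_BGR2HSV)
m=((hsv[...,0]<18)&(hsv[...,1]>100)&(hsv[...,2]>40)).astype(np.uint8); m[:130]=0;m[230:]=0;m[:,:190]=0
n,l,st,c=cv2.connectedComponentsWithStats(m)
for i in range(1,n):
    if st[i,4]>15:
        q=np.argwhere(l==i)[:,::-1].astype(np.float32); vx,vy,a,b=cv2.fitLine(q,2,0,.01,.01).ravel()
        p=onz('top',a,b,.145); p2=onz('top',a+vx*10,b+vy*10,.145); d=p2-p
        print(st[i],p.round(3),np.degrees(np.arctan2(d[1],d[0])))
E
```

```text
[0.702 0.277 0.05 ]
[ 0.743 -0.325  0.05 ]
[ 0.453 -0.344  0.05 ]
[0.411 0.258 0.05 ]
w 0.6033804764895289 d 0.2914862969731122 ctr [ 0.577 -0.033  0.05 ]
hob yaw deg 3.9797751419435388
hook [0.494 0.474 0.211] [0.33  0.352 0.213] len 0.2047527077209956 ang 36.87351726520314 foot [0.495 0.476 0.01 ]
spare [ 0.478 -0.455  0.211] [ 0.316 -0.334  0.213] len 0.2020972694272727 ang -36.772988064785174 foot [ 0.477 -0.453  0.01 ]
inf grip [0.446 0.442 0.248]
inf grip [0.402 0.406 0.248]
[385 144  15  14  71] [ 0.638 -0.329  0.145] -48.63576857868236
[329 156  19  14 131] [ 0.598 -0.17   0.145] -58.939306744755086
[402 195  30  29 631] [ 0.466 -0.394  0.145] -140.86418784623638
[272 199  20  14 130] [ 0.467 -0.005  0.145] -114.64704273373198
```

```bash
python3 -m creep '[[-1,0,0,6,0],[-1,0,0,5,0],[-1,4,-3.3,0,10],[-1,4,-3.3,0,10],[-1,4,-3.3,0,10],[-1,4,-3.3,0,10],[-1,4,-3.3,0,10],[-1,2,-1.5,0,0]]' 30
python3 - <<'E'
from h import *
C=imaging.calibration('wrist'); s=arm.sense(); im=snap('wrist','w1'); print(s['eef_pos'],s['tcp_rot'],s['joints'].round(2))
import json; json.dump({k:np.array(v).tolist() for k,v in C.items()},open('w1.json','w'))
E
```

```text
clock: 1.1
eef_pos: [0.3665, 0.426, 0.3408]
tcp_rot: [-0.0, -0.314, 0.949, -0.0]
wrist_force: [-0.8, 0.8, -0.3]
finger_gap: 0.999
grasp_force: 0.0
[0.36651128 0.42596545 0.34079156] [-2.87060297e-04 -3.13889000e-01  9.49459553e-01 -4.13799308e-04] [ 0.72  0.02  1.54 -0.    1.58 -1.49]
```

View pics/w1.png

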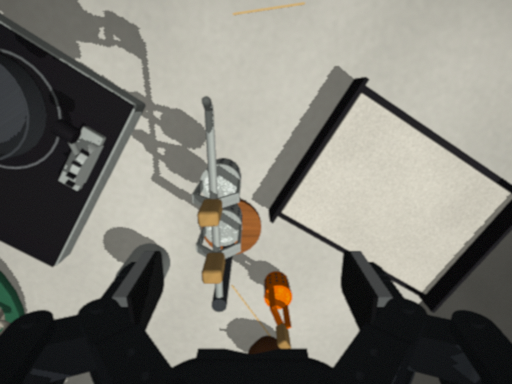

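The wrist view shows the front infuser's grip at (209,212), the rear one's at (213,266), the rod end at (207,102) and the post top at (219,302).

Run:
```python
from h import *; import json
C=json.load(open('w1.json'))
for n,u,v,z in(('front',209,210,.25),('rear',213,265,.25),('end',207,100,.22),('post',219,303,.211),('hobFLcorner',140,106,.05),('hobBL',54,264,.05)): print(n,onz('wrist',u,v,z,C).round(4))
```

```text
front [0.3943 0.4049 0.25  ]
rear [0.434  0.4359 0.25  ]
end [0.3278 0.353  0.22  ]
post [0.4896 0.4758 0.211 ]
hobFLcorner [0.4047 0.2676 0.05  ]
hobBL [0.6964 0.2803 0.05  ]
```

```bash
python3 -m creep '[[-1,2.8,-2.2,0,0],[-1,0,0,-4,0],[-1,0,0,-4,0],[-1,0,0,-4.3,0],[-1,0,0,0,0],[1,0,0,0,0],[1,0,0,0,0],[1,0,0,0,0]]' 40; python3 -m creep '[[1,0,0,0,0],[1,0,0,0,0],[1,0,0,0,0],[1,0,0,1,0],[1,0,0,1,0],[1,0,0,0.6,0],[1,0,0,0,0]]'
python3 - <<'E'
from h import *
C=imaging.calibration('wrist'); im=snap('wrist','w2')
E
```

```text
clock: 2.15
eef_pos: [0.3935, 0.4066, 0.2202]
tcp_rot: [0.001, -0.314, 0.949, 0.001]
wrist_force: [-0.6, -0.3, -0.9]
finger_gap: 0.377
grasp_force: 0.0
clock: 3.02
eef_pos: [0.3929, 0.4064, 0.245]
tcp_rot: [0.001, -0.314, 0.949, 0.0]
wrist_force: [1.0, 0.2, -1.3]
finger_gap: 0.199
grasp_force: 39.6
```

View pics/w2.png

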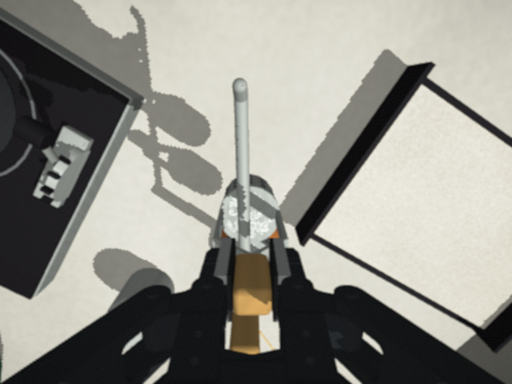

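The front infuser is gripped and lifted; the rod end is at (240,85), clear ahead. I'll slide it off.

```bash
python3 -m creep '[[1,-2.6,-2,0,0],[1,-2.6,-2,0,0],[1,-2.6,-2,0,0],[1,-2.6,-2,0,0],[1,0,0,0,0],[1,0,0,6,0],[1,0,0,6,0]]'; python3 -m creep '[[1,2.2,-5.5,0,-6.5],[1,2.2,-5.5,0,-6.5],[1,2.2,-5.5,0,-6.5],[1,2.2,-5.5,0,-6.5],[1,2.2,-5.5,0,-6.5],[1,2.2,-5.5,0,-6.5],[1,-1,-5.6,0,-6.5],[1,-1,-5.6,0,-6.5]]';python3 -m creep '[[1,-2.4,-5.6,0,-6.5],[1,-2.4,-5.6,0,-6.5],[1,-2.4,-5.6,0,-8.4],[1,0,0,0,0]]'
python3 - <<'E'
from h import *
import json
C=imaging.calibration('wrist'); s=arm.sense(); im=snap('wrist','w3')
json.dump({k:np.array(v).tolist() for k,v in C.items()},open('w3.json','w'))
n=s['tcp_rot'];print(np.degrees(np.arctan2(2*n[2]**2-1,2*n[1]*n[2])),s['joints'].round(2))
E
```

```text
clock: 3.95
eef_pos: [0.2888, 0.326, 0.365]
tcp_rot: [-0.001, -0.314, 0.949, -0.0]
wrist_force: [1.1, 1.1, -0.8]
finger_gap: 0.203
grasp_force: 39.5
clock: 4.95
eef_pos: [0.4011, -0.1182, 0.364]
tcp_rot: [-0.0, 0.136, 0.991, 0.0]
wrist_force: [1.6, 0.8, -0.9]
finger_gap: 0.199
grasp_force: 39.5
clock: 5.45
eef_pos: [0.327, -0.2879, 0.3636]
tcp_rot: [-0.001, 0.32, 0.948, -0.0]
wrist_force: [0.0, 0.9, -1.7]
finger_gap: 0.199
grasp_force: 39.7
52.732780298284375 [-0.9  -0.3   1.79 -0.    1.65 -1.82]
```

View pics/w3.png

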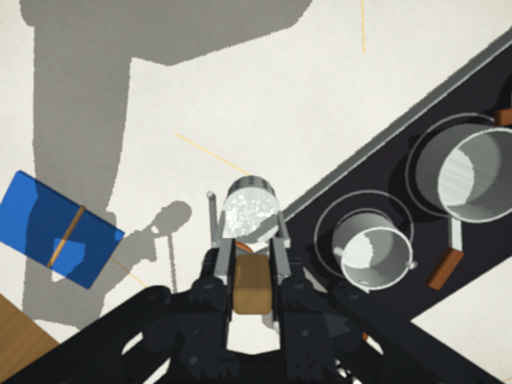

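The rod's upturned end shows at (211,196), left of the infuser. The right ring spans about (315–413, 190–283).

Run:
```python
from h import *; import json
C=json.load(open('w3.json'))
e=onz('wrist',211,195,.221,C); print('end',e)
t=np.array([.327,-.2879]); a=np.radians(-36.8); x=np.array([np.cos(a),np.sin(a)]); y=np.array([-x[1],x[0]])
print('tcp rel end along,across',(t-e[:2])@x,(t-e[:2])@y)
im=cv2.imread('pics/w3.png'); print(onz('wrist',364,235,.05,C))
```

```text
end [ 0.3133305  -0.32785142  0.221     ]
tcp rel end along,across -0.012986241964277735 0.04017870988207032
[ 0.54601338 -0.22721152  0.05      ]
```

```bash
python3 -m creep '[[1,-4.7,-1.6,0,0],[1,0,0,0,0],[1,0,0,-4,0],[1,0,0,-4,0],[1,0,0,-4,0],[1,0,0,0,0],[1,0,0,0,0]]'
python3 - <<'E'
from h import *
import json
C=imaging.calibration('wrist'); s=arm.sense(); im=snap('wrist','w4');snap('side','s4')
json.dump({k:np.array(v).tolist() for k,v in C.items()},open('w4.json','w'))
a=cv2.imread('pics/w4.png');b=cv2.imread('pics/s4.png')[170:360,270:430]
cv2.imwrite('pics/c4.png',np.hstack([cv2.resize(a,(400,300)),cv2.resize(b,(253,300))]))
E
```

```text
clock: 6.38
eef_pos: [0.2831, -0.3001, 0.246]
tcp_rot: [0.001, 0.315, 0.949, -0.001]
wrist_force: [-0.0, -1.1, -1.1]
finger_gap: 0.199
grasp_force: 39.6
```

View pics/c4.png

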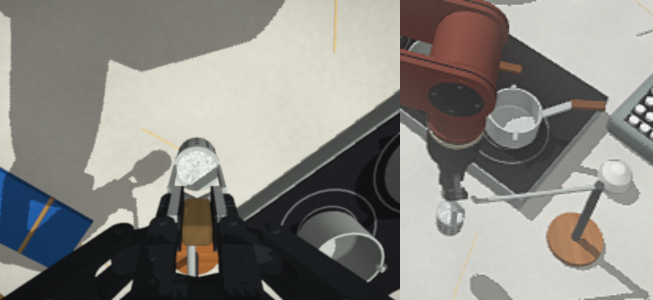

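The rod is centred between the fingers in the wrist view at (192,260); the side view shows the infuser in front of the rod's end. I'll thread it in.

```bash
python3 -m creep '[[1,2,-1.8,0,0],[1,2.1,-1.6,0,0],[1,2.1,-1.6,0,0],[1,2.1,-1.6,0,0],[1,2.1,-1.6,0,0],[1,0,0,0,0],[1,0,0,0,0]]'; python3 -m creep '[[1,0,0,-1.2,0],[1,0,0,-1.2,0],[1,0,0,0,0],[1,0,0,0,0]]'
```

```text
clock: 7.35
eef_pos: [0.3859, -0.3821, 0.2451]
tcp_rot: [0.0, 0.316, 0.949, -0.0]
wrist_force: [0.3, 0.3, -0.9]
finger_gap: 0.198
grasp_force: 39.6
clock: 7.85
eef_pos: [0.3852, -0.3828, 0.2207]
tcp_rot: [0.0, 0.316, 0.949, -0.001]
wrist_force: [-3.6, -2.8, 4.5]
finger_gap: 0.195
grasp_force: 40.3
```

```bash
python3 -m creep '[[0,0,0,0,0],[-0.5,0,0,0,0],[-1,0,0,0,0],[-1,0,0,0,0],[-1,0,0,4,0],[-1,0,0,5,0],[-1,0,0,5,0],[-1,0,0,0,0]]'
python3 - <<'E'
from h import *
a=snap('wrist','w5');b=snap('side','s5');b=b[170:360,270:430]
cv2.imwrite('pics/c5.png',np.hstack([cv2.resize(a,(400,300)),cv2.resize(b,(253,300))])[:,:,::-1])
E
```

```text
clock: 8.85
eef_pos: [0.3871, -0.3835, 0.3659]
tcp_rot: [0.004, 0.316, 0.949, -0.003]
wrist_force: [1.0, -1.5, 0.5]
finger_gap: 1.0
grasp_force: 0.0
```

View pics/c5.png

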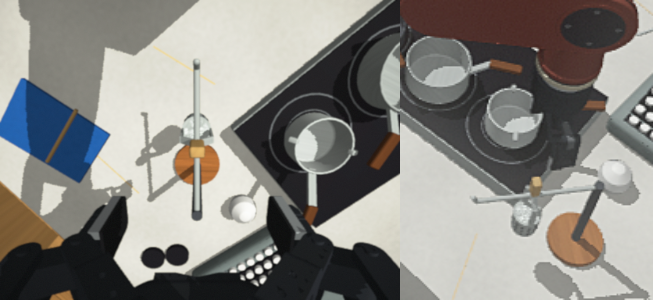

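The front infuser hangs on the spare rod at (197,150). Now I go above the skillet handle for the pans.

```bash
python3 -m creep '[[-1,1,4.7,0.5,-9.7],[-1,1,4.7,0.5,-9.7],[-1,1,4.7,0.5,-9.7],[-1,1,4.7,0.5,-9.7],[-1,1,4.7,0.5,-9.7],[-1,1,4.7,0.5,-9.7],[-1,1,4.7,0.5,-9.7],[-1,1,4.7,0.5,-9.7]]'; python3 -m creep '[[-1,0,0,0,0],[-1,0,0,0,0]]'
cat >> h.py <<'E'
import json
def save(n):
    C=imaging.calibration('wrist'); s=arm.sense(); im=snap('wrist',n)
    json.dump({k:np.array(v).tolist() for k,v in C.items()},open(n+'.json','w'))
    q=s['tcp_rot']; w,x,y,z=q; yy=(2*(x*y-w*z),1-2*(x*x+z*z)); print('tcp',s['eef_pos'].round(4),'closing',np.degrees(np.arctan2(yy[1],yy[0])).round(1),'j',s['joints'].round(2)); return im,C
E
python3 - <<'E'
from h import *
save('w6')
E
```

```text
clock: 9.95
eef_pos: [0.4653, -0.0043, 0.3982]
tcp_rot: [-0.001, 0.842, 0.539, -0.001]
wrist_force: [1.2, -0.2, 0.4]
finger_gap: 0.998
grasp_force: 0.0
clock: 10.2
eef_pos: [0.4653, -0.0062, 0.3986]
tcp_rot: [-0.001, 0.84, 0.543, -0.001]
wrist_force: [-0.5, -0.3, -1.0]
finger_gap: 0.999
grasp_force: 0.0
tcp [ 0.4653 -0.0062  0.3986] closing -24.2 j [-0.18 -0.22  1.66 -0.    1.71  0.24]
```

View pics/w6.png

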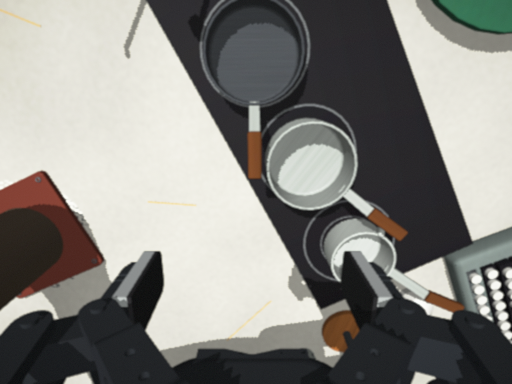

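The wrist view shows the skillet at (254,50), saucepan rim at (311,163), milk pan rim at about (359,252), and grip centres at (255,155), (388,222) and (446,300).

```bash
cat > meas.py <<'E'
from h import *
from scipy.optimize import least_squares
def ringfit(cam,im,C,c0,r=.08,tol=.012,z=.05):
    g=cv2.cvtColor(im,cv2.COLOR_BGR2GRAY); th=cv2.morphologyEx(g,cv2.MORPH_TOPHAT,np.ones((7,7)))
    v,u=np.nonzero(th>15); p=np.array([onz(cam,a,b,z,C)[:2] for a,b in zip(u,v)])
    c=np.array(c0)
    for t in (tol,tol*.7,tol*.5):
        k=np.abs(np.hypot(*(p-c).T)-r)<t
        c=least_squares(lambda c:np.hypot(*(p[k]-c).T)-r,c,loss='soft_l1',f_scale=.002).x
    ang=np.arctan2(*(p[k]-c).T); return c.round(4),k.sum(),np.histogram(ang,8,(-np.pi,np.pi))[0]
def handles(cam,im,C,z=.145,box=None):
    hsv=cv2.cvtColor(im,cv2.COLOR_BGR2HSV); m=((hsv[...,0]<14)&(hsv[...,1]>100)&(hsv[...,2]>50)).astype(np.uint8)
    n,l,st,c=cv2.connectedComponentsWithStats(m)
    for i in range(1,n):
        if st[i,4]>60:
            pts=np.argwhere(l==i)[:,::-1].astype(np.float32); (a,b),wh,_=cv2.minAreaRect(pts)
            vx,vy,_,_=cv2.fitLine(pts,2,0,.01,.01).ravel(); p=onz(cam,a,b,z,C); d=onz(cam,a+vx*10,b+vy*10,z,C)-p
            an=np.degrees(np.arctan2(d[1],d[0])); L=max(wh)/np.hypot(10,0)*np.linalg.norm(d)
            print('wood px',(round(a),round(b)),p[:2].round(4),'ang',an.round(1),'L',L.round(3))
E
python3 - <<'E'
from meas import *
C=json.load(open('w6.json')); im=cv2.imread('pics/w6.png')
for n,u,v,z in(('skillet',254,50,.092),('sauce',311,164,.116),('milk',359,252,.112)): print(n,onz('wrist',u,v,z,C).round(4))
handles('wrist',im,C)
Ct=imaging.calibration('top'); t=cv2.imread('pics/top0.png')
ey=np.array([-.0698,.9976]); R=np.array([.546,-.227])
for k in range(3):
    for cam,i,c in(('wrist',im,C),('top',t,Ct)): print(k,cam,*ringfit(cam,i,c,R+k*.175*ey))
print('corner', onz('wrist',466,238,.05,C), onz('wrist',321,306,.05,C))
E
```

```text
skillet [0.5205 0.1153 0.092 ]
sauce [ 0.5323 -0.0533  0.116 ]
milk [ 0.5508 -0.2154  0.112 ]
wood px (254, 155) [ 0.4669 -0.0038] ang -113.2 L 0.061
wood px (39, 231) [0.1474 0.022 ] ang -98.7 L 0.154
wood px (387, 225) [ 0.5959 -0.1689] ang -58.3 L 0.064
wood px (445, 303) [ 0.6379 -0.3289] ang -45.4 L 0.065
wood px (340, 329) [ 0.4773 -0.3105] ang 48.6 L 0.073
0 wrist [ 0.5496 -0.2283] 613 [ 46 120 132 119  86  45  57   8]
0 top [ 0.5497 -0.2252] 305 [30 51 45 11 38 66 22 42]
1 wrist [ 0.5352 -0.0578] 800 [ 50 102   7 127 158 161 143  52]
1 top [ 0.5318 -0.0534] 212 [ 1  6 14 40 37 23 50 41]
2 wrist [0.5237 0.1187] 969 [  9 142 231 168   0 144 183  92]
2 top [0.5236 0.1181] 240 [25 17 34 38 44 54 28  0]
corner [ 0.73754673 -0.30641745  0.05      ] [ 0.45712989 -0.33618509  0.05      ]
```

```bash
python3 -m creep '[[-0.4,0.2,0.2,-5,1],[-0.4,0,0,-6,0],[-0.4,0,0,-6,0],[-0.4,0,0,-6,0],[-0.4,0,0,-4.2,0],[-0.4,0,0,0,0],[1,0,0,0,0],[1,0,0,0,0]]' 40; python3 -m creep '[[1,0,0,0,0],[1,0,0,0,0],[1,0,0,0,0]]'
python3 - <<'E'
from h import *
s=arm.sense();t=s['eef_pos'];print(t,s['joints'].round(2))
c0=np.array([.519,.1155]);c1=np.array([.523,.119]);g=t[:2]-c0;print(np.hypot(*g),np.degrees(np.arctan2(g[1],g[0])))
N=12;pr=t[:2]
for i in range(1,N+1):
    a=np.radians(117*i/N);q=c0+(c1-c0)*i/N+np.array([[np.cos(a),-np.sin(a)],[np.sin(a),np.cos(a)]])@g; print((100*(q-pr)).round(1),end=' ');pr=q
E
```

```text
clock: 11.25
eef_pos: [0.4697, -0.0047, 0.1308]
tcp_rot: [0.002, 0.836, 0.549, 0.002]
wrist_force: [0.5, 0.2, 0.7]
finger_gap: 0.283
grasp_force: 0.0
clock: 11.62
eef_pos: [0.4695, -0.0047, 0.1308]
tcp_rot: [0.002, 0.836, 0.549, 0.001]
wrist_force: [-1.1, -1.1, 7.5]
finger_gap: 0.199
grasp_force: 41.7
[ 0.4694742 -0.0046546  0.130761 ] [-0.18 -0.06  2.02 -0.    1.18  0.23]
0.1299612699503435 -112.40067111226291
[ 2.1 -0.6] [ 2.2 -0.3] [2.2 0.1] [2.2 0.5] [2.1 0.8] [1.9 1.2] [1.7 1.5] [1.4 1.7] [1.1 2. ] [0.8 2.1] [0.4 2.2] [0.  2.2]
```

```bash
python3 -m creep '[[1,0,0,0.1,0],[1,2.1,-0.6,0,9.75],[1,2.2,-0.3,0,9.75],[1,2.2,0.1,0,9.75],[1,2.2,0.5,0,9.75],[1,0,0,0,0]]'
python3 - <<'E'
from h import *
save('w7')
E
```

```text
clock: 12.38
eef_pos: [0.5565, -0.0076, 0.1307]
tcp_rot: [0.001, 0.605, 0.797, 0.0]
wrist_force: [1.4, -2.9, 7.5]
finger_gap: 0.199
grasp_force: 41.9
tcp [ 0.5565 -0.0076  0.1307] closing 15.6 j [-0.15  0.15  1.8  -0.    1.18 -0.43]
```

View pics/w7.png

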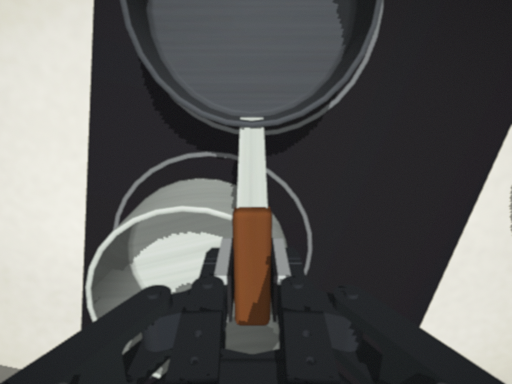

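The skillet handle is held square between the fingers (252,265) and the pan follows, staying on its ring. I'll carry on with the arc.

```bash
python3 -m creep '[[1,2.1,0.8,0,9.75],[1,1.9,1.2,0,9.75],[1,1.7,1.5,0,9.75],[1,1.4,1.7,0,9.75],[1,1.1,2.0,0,9.75],[1,0.8,2.1,0,9.75],[1,0.4,2.2,0,9.75],[1,0,2.2,0,9.75]]'; python3 -m creep '[[1,0,0,0,0],[1,0,0,0,0]]'; python3 -c "
from h import *
save('w8')"
```

```text
clock: 13.42
eef_pos: [0.6501, 0.1303, 0.1309]
tcp_rot: [0.002, -0.032, 0.999, -0.0]
wrist_force: [2.6, -1.8, 4.2]
finger_gap: 0.201
grasp_force: 41.4
clock: 13.68
eef_pos: [0.6494, 0.1308, 0.1309]
tcp_rot: [0.001, -0.029, 1.0, 0.001]
wrist_force: [2.0, 3.4, 6.1]
finger_gap: 0.198
grasp_force: 41.6
tcp [0.6494 0.1308 0.1309] closing 93.3 j [ 0.08  0.39  1.51  0.    1.24 -1.55]
```

```bash
python3 -m creep '[[1,0.3,-0.2,0,0.7],[0,0,0,0,0],[-0.5,0,0,0,0],[-0.5,0,0,0,0],[-0.5,0,0,5,0],[-0.5,0,0,6,0],[-0.7,0,0,6,0],[-1,0,0,5,0]]'; python3 -m creep '[[-1,-0.9,-5,0,-10.4],[-1,-1,-5,0,-10.4],[-1,-1,-5,0,-10.4],[-1,-1,-5,0,-10.4],[-1,-1,-5,0,-10.4],[-1,-0.9,-5,0,-10.4],[-1,0,0,0,0],[-1,0,0,0,0]]'
python3 - <<'E'
from meas import *
im,C=save('w9'); handles('wrist',cv2.imread('pics/w9.png'),C)
E
```

```text
clock: 14.72
eef_pos: [0.6519, 0.1278, 0.3521]
tcp_rot: [0.001, -0.037, 0.999, -0.0]
wrist_force: [0.7, -0.5, 1.0]
finger_gap: 1.001
grasp_force: 0.0
clock: 15.72
eef_pos: [0.5937, -0.1719, 0.3491]
tcp_rot: [-0.0, 0.485, 0.874, 0.0]
wrist_force: [0.0, 0.2, -0.7]
finger_gap: 1.002
grasp_force: 0.0
tcp [ 0.5937 -0.1719  0.3491] closing 31.9 j [-0.41  0.16  1.38  0.    1.6  -0.97]
wood px (256, 166) [ 0.5959 -0.1691] ang 120.0 L 0.061
wood px (110, 247) [ 0.4968 -0.3521] ang 13.1 L 0.065
wood px (216, 284) [ 0.6364 -0.3292] ang -47.6 L 0.061
```

View pics/w9.png

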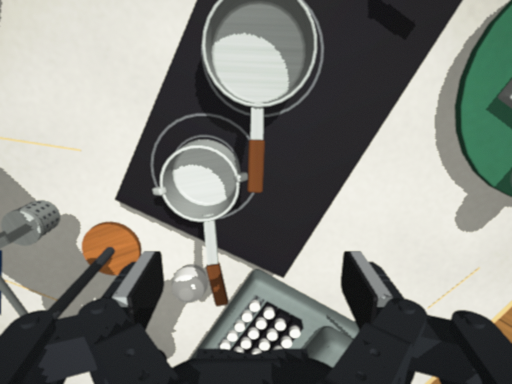

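Saucepan handle at (256,166), at −60°; milk pan rim at (200,180), with its wood at (216,284). I'll descend on the saucepan.

```bash
python3 -m creep '[[-0.4,0.2,0.3,-5,-1.9],[-0.4,0,0,-6,0],[-0.4,0,0,-6,0],[-0.4,0,0,-5.1,0],[-0.4,0,0,0,0],[-0.4,0,0,0,0],[1,0,0,0,0],[1,0,0,0,0]]' 40; python3 -m creep '[[1,0,0,0,0],[1,0,0,0,0],[1,0,0,0,0]]'
python3 - <<'E'
from h import *
C=json.load(open('w9.json'));c0=onz('wrist',262,48,.116,C)[:2];print('sauce',c0,'milk',onz('wrist',200,180,.112,C))
s=arm.sense();t=s['eef_pos'];print(t,s['joints'].round(2))
a=np.radians(-60);ca=t[:2]-.13*np.array([np.cos(a),np.sin(a)]);print(ca)
c0=(c0+ca)/2;c1=np.array([.5355,-.054]);g=t[:2]-c0;print(np.hypot(*g),np.degrees(np.arctan2(g[1],g[0])))
N=7;pr=t[:2]
for i in range(1,N+1):
    a=np.radians(64*i/N);q=c0+(c1-c0)*i/N+np.array([[np.cos(a),-np.sin(a)],[np.sin(a),np.cos(a)]])@g; print((100*(q-pr)).round(1),end=' ');pr=q
print(q)
E
```

```text
clock: 16.77
eef_pos: [0.5972, -0.1695, 0.1309]
tcp_rot: [0.002, 0.5, 0.866, 0.0]
wrist_force: [-0.0, -0.2, 0.3]
finger_gap: 0.279
grasp_force: 0.0
clock: 17.15
eef_pos: [0.597, -0.1697, 0.1303]
tcp_rot: [0.002, 0.5, 0.866, 0.0]
wrist_force: [-0.1, -0.3, 5.9]
finger_gap: 0.2
grasp_force: 41.9
sauce [ 0.53478399 -0.05761254] milk [ 0.54987225 -0.22798827  0.112     ]
[ 0.5970348 -0.169718   0.1303461] [-0.4   0.3   1.63 -0.    1.21 -0.93]
[ 0.5320348 -0.0571347]
0.12911023344186814 -60.47527577408297
[1.7 1.2] [1.5 1.5] [1.3 1.7] [1.  1.9] [0.7 2. ] [0.4 2.1] [0.1 2.1] [ 0.664366  -0.0460624]
```

```bash
python3 -m creep '[[1,1.7,1.2,0.1,9.15],[1,1.5,1.5,0,9.15],[1,1.3,1.7,0,9.15],[1,1,1.9,0,9.15],[1,0.7,2,0,9.15],[1,0.4,2.1,0,9.15],[1,0.1,2.1,0,9.15],[1,0,0,0,0]]'; python3 -m creep '[[1,0,0,0,0]]'
```

```text
clock: 18.15
eef_pos: [0.6638, -0.0435, 0.1306]
tcp_rot: [0.001, -0.036, 0.999, -0.0]
wrist_force: [0.9, 0.8, 5.3]
finger_gap: 0.2
grasp_force: 41.7
clock: 18.27
eef_pos: [0.6638, -0.0441, 0.1306]
tcp_rot: [0.001, -0.034, 0.999, 0.0]
wrist_force: [1.6, 2.5, 5.7]
finger_gap: 0.201
grasp_force: 41.8
```

```bash
python3 -m creep '[[0,0.1,-0.2,0,0],[-0.5,0,0,0,0],[-0.5,0,0,0,0],[-0.5,0,0,5,0],[-0.5,0,0,6,0],[-0.7,0,0,6,0],[-1,0,0,5,0],[-1,-0.4,-4.7,0,-8.7]]'; python3 -m creep '[[-1,-0.4,-4.7,0,-8.7],[-1,-0.5,-4.7,0,-8.7],[-1,-0.5,-4.7,0,-8.7],[-1,-0.5,-4.7,0,-8.7],[-1,-0.5,-4.7,0,-8.7],[-1,0,0,0,0],[-1,0,0,0,0]]'
python3 - <<'E'
from meas import *
im,C=save('w10'); handles('wrist',cv2.imread('pics/w10.png'),C)
E
```

```text
clock: 19.27
eef_pos: [0.662, -0.0913, 0.3564]
tcp_rot: [0.005, 0.04, 0.999, -0.001]
wrist_force: [0.8, -0.4, -0.8]
finger_gap: 1.002
grasp_force: 0.0
clock: 20.15
eef_pos: [0.6356, -0.3278, 0.3487]
tcp_rot: [-0.001, 0.408, 0.913, 0.0]
wrist_force: [0.1, -0.0, -0.1]
finger_gap: 1.001
grasp_force: 0.0
tcp [ 0.6356 -0.3278  0.3487] closing 41.9 j [-0.59  0.4   1.09  0.    1.65 -1.32]
wood px (123, 140) [ 0.5072 -0.4004] ang -14.5 L 0.067
wood px (252, 169) [ 0.6366 -0.3296] ang 131.5 L 0.058
```

```bash
python3 -m creep '[[-0.4,0.1,-0.1,-5,0],[-0.4,0,0,-6,0],[-0.4,0,0,-6,0],[-0.4,0,0,-5,0],[-0.4,0,0,0,0],[-0.4,0,0,0,0],[1,0,0,0,0],[1,0,0,0,0]]' 40; python3 -m creep '[[1,0,0,0,0],[1,0,0,0,0],[1,0,0,0,0]]'
python3 - <<'E'
from h import *
s=arm.sense();t=s['eef_pos'];print(t,s['joints'].round(2))
c0=np.array([.550,-.230]);c1=np.array([.549,-.228]);g=t[:2]-c0;print(np.hypot(*g),np.degrees(np.arctan2(g[1],g[0])))
N=6;pr=t[:2]
for i in range(1,N+1):
    a=np.radians(52.5*i/N);q=c0+(c1-c0)*i/N+np.array([[np.cos(a),-np.sin(a)],[np.sin(a),np.cos(a)]])@g; print((100*(q-pr)).round(1),end=' ');pr=q
print(q)
E
```

```text
clock: 21.2
eef_pos: [0.6381, -0.3298, 0.1323]
tcp_rot: [0.002, 0.408, 0.913, -0.0]
wrist_force: [-1.1, -0.5, -0.3]
finger_gap: 0.28
grasp_force: 0.0
clock: 21.58
eef_pos: [0.6381, -0.33, 0.1314]
tcp_rot: [0.002, 0.408, 0.913, -0.0]
wrist_force: [2.9, -0.9, 5.6]
finger_gap: 0.202
grasp_force: 42.1
[ 0.63805067 -0.3300419   0.1313933 ] [-0.59  0.51  1.34  0.    1.28 -1.32]
0.13327153513698342 -48.64777070202537
[1.4 1.5] [1.2 1.7] [0.9 1.8] [0.6 2. ] [0.3 2. ] [0.  2.1] [ 0.68197043 -0.21904636]
```

```bash
python3 -m creep '[[1,1.4,1.5,0.1,8.75],[1,1.2,1.7,0,8.75],[1,0.9,1.8,0,8.75],[1,0.6,2,0,8.75],[1,0.3,2,0,8.75],[1,0,2.1,0,8.75],[1,0,0,0,0],[1,0,0,0,0]]'; python3 -m creep '[[0,0,0,0,0],[-0.5,0,0,0,0],[-0.5,0,0,0,0],[-0.5,0,0,5,0],[-0.5,0,0,6,0],[-0.7,0,0,6,0],[-1,0,0,5,0],[-1,-3,5,3,0]]'; python3 -m creep '[[-1,-3,5,2,6],[-1,-3,5,2,6],[-1,-3,5,2,6],[-1,-3,5,2,6],[-1,-3,5,0,6],[-1,-2,5,0,2],[-1,0,0,0,0],[-1,0,0,0,0]]'
python3 - <<'E'
from meas import *
im,C=save('w11'); handles('wrist',cv2.imread('pics/w11.png'),C)
E
```

```text
clock: 22.58
eef_pos: [0.6818, -0.2183, 0.1316]
tcp_rot: [0.001, -0.036, 0.999, -0.0]
wrist_force: [3.6, 2.0, 5.4]
finger_gap: 0.198
grasp_force: 42.2
clock: 23.58
eef_pos: [0.6529, -0.1729, 0.3803]
tcp_rot: [0.001, -0.036, 0.999, -0.001]
wrist_force: [0.7, 0.2, 1.0]
finger_gap: 1.001
grasp_force: 0.0
clock: 24.58
eef_pos: [0.4822, 0.1294, 0.4587]
tcp_rot: [-0.0, -0.312, 0.95, -0.0]
wrist_force: [0.1, -0.2, -1.0]
finger_gap: 0.998
grasp_force: 0.0
tcp [0.4822 0.1294 0.4587] closing 126.4 j [ 0.1  -0.13  1.47 -0.    1.8  -2.1 ]
wood px (91, 178) [ 0.6618 -0.0426] ang -176.0 L 0.059
wood px (191, 232) [0.648  0.1298] ang -177.1 L 0.06
wood px (378, 240) [0.478  0.3831] ang -158.6 L 0.073
wood px (417, 299) [0.5214 0.5158] ang 79.5 L 0.109
```

View pics/w11.png

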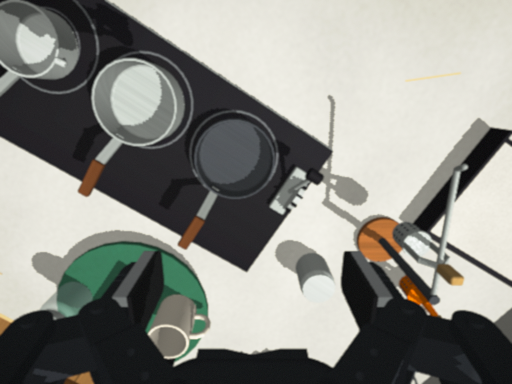

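The skillet handle (191,232) and saucepan handle (91,178) both point straight back, on their rings. Now the rear infuser.

```bash
python3 -m creep '[[-1,-0.9,6.1,-2,0],[-1,-1,6.1,-2,0],[-1,-1,6.1,-2,0],[-1,-1,6.1,-2,0],[-1,-0.9,6.2,-2,0],[-1,0,0,0,0],[-1,0,0,0,0]]'
python3 - <<'E'
from meas import *
im,C=save('w12'); hsv=cv2.cvtColor(im,cv2.COLOR_RGB2HSV)
m=((hsv[...,0]>10)&(hsv[...,0]<22)&(hsv[...,1]>110)&(hsv[...,2]>60)).astype(np.uint8); n,l,st,c=cv2.connectedComponentsWithStats(m)
for i in range(1,n):
    if st[i,4]>60: print(st[i],c[i].round(),im[l==i].mean(0).round(),onz('wrist',*c[i],.245,C).round(4))
E
```

```text
clock: 25.5
eef_pos: [0.4372, 0.4224, 0.3623]
tcp_rot: [-0.001, -0.311, 0.95, -0.001]
wrist_force: [0.3, -0.4, 1.0]
finger_gap: 1.002
grasp_force: 0.0
tcp [0.4372 0.4224 0.3623] closing 126.3 j [ 0.64  0.13  1.39 -0.    1.63 -1.56]
[ 229  168   59   52 1265] [256. 200.] [146.  99.  55.] [0.4429 0.4324 0.245 ]
[ 290  238   34   69 1115] [307. 266.] [147.  80.  17.] [0.4677 0.5108 0.245 ]
```

```bash
python3 -m creep '[[-1,-0.1,1.3,-4,0],[-1,0,0,-5,0],[-1,0,0,-5,0],[-1,0,0,-0.2,0],[-1,0,0,0,0],[1,0,0,0,0],[1,0,0,0,0],[1,0,0,0,0]]' 40; python3 -m creep '[[1,0,0,0,0],[1,0,0,0,0],[1,0,0,0,0],[1,0,0,1,0],[1,0,0,1,0],[1,0,0,0.6,0],[1,0,0,0,0]]'
python3 - <<'E'
from h import *
im,C=save('w13'); s=snap('side','s13')[80:200,130:260]
cv2.imwrite('pics/c13.png',np.hstack([cv2.resize(im,(400,300)),cv2.resize(s,(325,300))])[:,:,::-1])
E
```

```text
clock: 26.55
eef_pos: [0.4355, 0.4368, 0.222]
tcp_rot: [0.001, -0.312, 0.95, 0.0]
wrist_force: [-0.3, 0.3, 0.2]
finger_gap: 0.376
grasp_force: 0.0
clock: 27.42
eef_pos: [0.4353, 0.4368, 0.2477]
tcp_rot: [0.001, -0.312, 0.95, 0.0]
wrist_force: [0.5, -0.3, -2.0]
finger_gap: 0.201
grasp_force: 39.0
tcp [0.4353 0.4368 0.2477] closing 126.4 j [ 0.66  0.19  1.53  0.    1.42 -1.55]
```

View pics/c13.png

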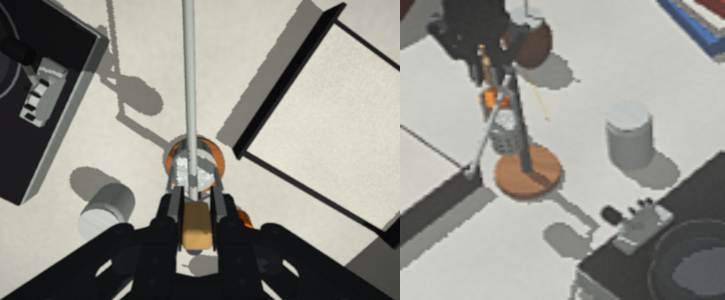

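The rear infuser is gripped upright on the rod. I'll slide it off and carry it to the milk pan.

```bash
python3 -m creep '[[1,-2.4,-1.8,0,0],[1,-2.4,-1.8,0,0],[1,-2.4,-1.8,0,0],[1,-2.4,-1.8,0,0],[1,-2.4,-1.8,0,0],[1,-2.4,-1.8,0,0],[1,0,0,0,0]]'; python3 -m creep '[[1,0,0,6,0],[1,0,0,6,0],[1,2.6,-5.5,0,-3.2],[1,2.6,-5.5,0,-3.2],[1,2.6,-5.5,0,-3.2],[1,2.6,-5.5,0,-3.2],[1,2.6,-5.5,0,-3.2],[1,2.6,-5.5,0,-3.2]]';python3 -m creep '[[1,2.6,-5.5,0,-3.2],[1,2.6,-5.5,0,-3.2],[1,2.6,-5.5,0,-3.2],[1,0,0,0,0],[1,0,0,0,0]]'
python3 - <<'E'
from meas import *
im,C=save('w14'); t=snap('top','t14'); handles('wrist',im[:,:,::-1].copy(),C); print('top'); handles('top',t[:,:,::-1].copy(),imaging.calibration('top'))
E
```

```text
clock: 28.4
eef_pos: [0.2898, 0.3277, 0.2465]
tcp_rot: [-0.0, -0.312, 0.95, -0.0]
wrist_force: [0.1, 0.3, -1.8]
finger_gap: 0.197
grasp_force: 39.6
clock: 29.4
eef_pos: [0.4483, -0.0038, 0.367]
tcp_rot: [0.001, -0.148, 0.989, -0.0]
wrist_force: [0.1, -0.5, -1.1]
finger_gap: 0.196
grasp_force: 39.9
clock: 30.02
eef_pos: [0.5253, -0.1668, 0.3661]
tcp_rot: [-0.001, -0.066, 0.998, 0.001]
wrist_force: [-0.4, 0.4, -1.7]
finger_gap: 0.199
grasp_force: 40.1
tcp [ 0.5253 -0.1668  0.3661] closing 97.5 j [-0.45 -0.01  1.53  0.    1.63 -2.15]
wood px (70, 90) [ 0.4684 -0.3771] ang 38.3 L 0.067
wood px (199, 266) [ 0.673  -0.2177] ang 178.2 L 0.044
wood px (328, 273) [ 0.661  -0.0442] ang -177.1 L 0.059
wood px (456, 280) [0.6481 0.1295] ang -178.8 L 0.061
top
wood px (101, 47) [0.9394 0.5511] ang -58.1 L 0.207
wood px (347, 252) [ 0.3363 -0.1944] ang -29.4 L 0.968
wood px (354, 134) [ 0.6826 -0.2162] ang -175.1 L 0.051
wood px (295, 139) [ 0.6651 -0.0426] ang -176.4 L 0.056
wood px (236, 142) [0.6507 0.1315] ang -177.0 L 0.057
wood px (395, 161) [ 0.6039 -0.336 ] ang -115.0 L 0.078
wood px (89, 182) [0.5216 0.5576] ang -113.4 L 0.06
wood px (130, 198) [0.4787 0.4334] ang -172.3 L 0.085
```

```bash
python3 -m creep '[[1,2.4,-6,0,0],[1,0,0,-4,0],[1,0,0,-4,0],[1,0,0,-4,0],[1,0,0,-4,0],[1,0,0,-1.6,0],[1,0,0,0,0],[1,0,0,0,0]]'; python3 -m creep '[[1,0,0,-0.3,0],[1,0,0,0,0],[1,0,0,0,0]]';python3 -m creep '[[1,0,0,-0.3,0],[1,0,0,0,0],[1,0,0,0,0]]'
```

```text
clock: 31.12
eef_pos: [0.5496, -0.225, 0.1933]
tcp_rot: [0.002, -0.066, 0.998, -0.001]
wrist_force: [0.9, 0.3, -1.2]
finger_gap: 0.19
grasp_force: 40.3
clock: 31.5
eef_pos: [0.5484, -0.2247, 0.1883]
tcp_rot: [0.0, -0.066, 0.998, -0.0]
wrist_force: [0.0, -0.1, -1.5]
finger_gap: 0.198
grasp_force: 40.3
clock: 31.88
eef_pos: [0.5482, -0.2246, 0.1847]
tcp_rot: [-0.0, -0.066, 0.998, 0.0]
wrist_force: [0.2, -0.3, -1.4]
finger_gap: 0.191
grasp_force: 40.2
```

```bash
python3 -m creep '[[1,0,0,-0.3,0],[1,0,0,0,0],[1,0,0,0,0]]'; python3 -m creep '[[1,0,0,-0.2,0],[1,0,0,0,0],[1,0,0,0,0]]'
```

```text
clock: 32.25
eef_pos: [0.549, -0.2251, 0.1832]
tcp_rot: [0.001, -0.066, 0.998, -0.001]
wrist_force: [-0.6, -1.1, 4.5]
finger_gap: 0.2
grasp_force: 40.9
clock: 32.62
eef_pos: [0.5497, -0.2256, 0.1832]
tcp_rot: [0.002, -0.066, 0.998, -0.001]
wrist_force: [-2.2, 0.2, 13.0]
finger_gap: 0.198
grasp_force: 41.7
```

```bash
python3 -m creep '[[1,0,0,0.2,0],[0.3,0,0,0,0],[-0.2,0,0,0,0],[-0.8,0,0,0,0],[-0.8,0,0,5,0],[-1,0,0,6,0],[-1,0,0,6,0]]'; python3 -m creep '[[-1,-3,6,2,0],[-1,-3,6,1,0],[-1,-3,6,0,0],[-1,-2,6,0,0],[-1,-1,6,0,0],[-1,0,6,0,0],[-1,0,6,0,0],[-1,0,0,0,0]]';python3 - <<'E'
from meas import *
C=json.load(open('w11.json')); print('knob',onz('wrist',315,176,.126,C).round(4),'quad',onz('wrist',292,190,.09,C).round(4))
im,C=save('w15'); handles('wrist',im[:,:,::-1].copy(),C)
t=snap('top','t15'); handles('top',t[:,:,::-1].copy(),imaging.calibration('top'))
s=snap('side','s15')
p=proj('wrist',[.47,.255,.126],C);print(p)
a=cv2.resize(im,(400,300)); b=cv2.resize(s[150:300,190:410],(400,273)); c=cv2.resize(t[110:230,180:400],(400,218))
d=np.zeros((491,800,3),np.uint8); d[:300,:400]=a; d[:273,400:]=b; d[273:,400:]=c
x,y=int(p[0]),int(p[1]); 
k=im[max(0,y-55):y+55,max(0,x-60):x+60]; print('knob crop',max(0,x-60),max(0,y-55),k.shape)
k=cv2.resize(k,(208,190)); d[300:490,:208]=k
cv2.imwrite('pics/c15.png',d[:,:,::-1])
E
```

```text
clock: 33.5
eef_pos: [0.548, -0.2244, 0.3531]
tcp_rot: [-0.0, -0.066, 0.998, 0.0]
wrist_force: [0.3, -0.4, 1.1]
finger_gap: 0.999
grasp_force: 0.0
clock: 34.5
eef_pos: [0.4352, 0.1832, 0.3786]
tcp_rot: [-0.0, -0.069, 0.998, 0.0]
wrist_force: [0.3, -0.6, 0.7]
finger_gap: 1.0
grasp_force: 0.0
knob [0.4585 0.2376 0.126 ] quad [0.5044 0.2333 0.09  ]
tcp [0.4352 0.1832 0.3786] closing 97.9 j [ 0.23 -0.21  1.68  0.    1.66 -1.48]
wood px (413, 199) [0.4554 0.3959] ang 137.6 L 0.071
wood px (477, 227) [0.482  0.4924] ang 61.3 L 0.044
wood px (74, 295) [ 0.6613 -0.0412] ang 3.8 L 0.063
wood px (194, 301) [0.6484 0.1304] ang -176.3 L 0.061
wood px (507, 299) [0.5842 0.5753] ang -167.7 L 0.046
wood px (117, 58) [0.9059 0.4998] ang -48.4 L 0.198
wood px (354, 134) [ 0.6826 -0.2162] ang -175.4 L 0.051
wood px (295, 139) [ 0.6651 -0.0426] ang -176.6 L 0.055
wood px (236, 142) [0.6507 0.1315] ang -177.2 L 0.057
wood px (182, 275) [0.2633 0.2727] ang -165.4 L 0.664
wood px (90, 183) [0.5206 0.5557] ang -113.5 L 0.052
wood px (416, 209) [ 0.465  -0.3965] ang -141.5 L 0.082
wood px (274, 346) [0.0749 0.0094] ang -93.7 L 0.183
wood px (303, 377) [-0.0051 -0.0716] ang -152.7 L 0.035
(np.float64(300.687385797258), np.float64(191.18725890352536))
knob crop 240 136 (110, 120, 3)
```

View pics/c15.png

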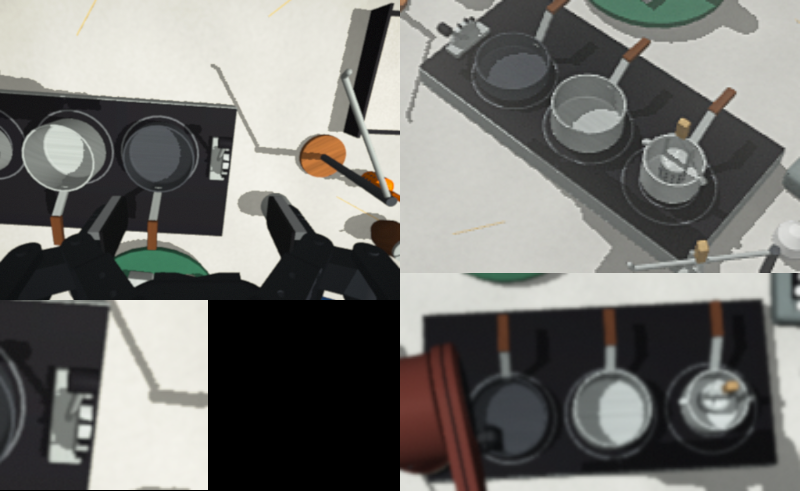

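All three pans have handles straight back, the rear infuser stands in the milk pan (composite 684,150), and the other hangs on the spare rod. The lever knob is a dark bar at about (286,181) in the wrist picture. I'll triangulate it.

Run:
```python
from meas import *
C15=json.load(open('w15.json'));C11=json.load(open('w11.json'))
R=[ray('wrist',286,181,C15),ray('wrist',315,176,C11),ray('side',213.6,165.4)]
A=np.zeros((3,3));b=np.zeros(3)
for o,d in R:
    d=d/np.linalg.norm(d);M=np.eye(3)-np.outer(d,d);A+=M;b+=M@o
p=np.linalg.solve(A,b);print('knob',p.round(4))
for o,d in R: print((o+d*(.126-o[2])/d[2]).round(4))
# dark bar refinement: print darkness blob
for n,C,(u,v) in(('w15',C15,(286,181)),('w11',C11,(315,176))):
    g=cv2.cvtColor(cv2.imread(f'pics/{n}.png'),cv2.COLOR_BGR2GRAY); print(n,u,v); print(g[v-20:v+22:3,u-24:u+27:3])
# quadrant bright body: gray blob in w15
g=cv2.cvtColor(cv2.imread('pics/w15.png'),cv2.COLOR_BGR2GRAY); m=(g>90).astype(np.uint8); m[:, :262]=0; m[:,298:]=0; m[:170]=0;m[240:]=0
v,u=np.nonzero(m);print('quad',u.min(),u.max(),v.min(),v.max(),onz('wrist',(u.min()+u.max())/2,(v.min()+v.max())/2,.085,C15))
```

```text
knob [0.4562 0.2318 0.1404]
[0.4587 0.2331 0.126 ]
[0.4585 0.2376 0.126 ]
[0.4642 0.2423 0.126 ]
w15 286 181
[[ 41  43  42  43  42  42  41  42  43  43  42  43  39 202 236 235 237]
 [ 42  42  42  42  41  43  41  42  42  41  43  41  39 215 236 237 237]
 [ 41  43  42  41  42  42  42  41  40  43  41  43  47 229 238 238 238]
 [ 42  41  42  41  41  42  42  41  42  42  41  42  59 236 238 239 238]
 [ 41  43  37  38  43  42  41  42  41  43  40  42  73 236 237 238 237]
 [ 42  41  26  41 136 133  38  26  24  23  23  25 101 238 237 238 238]
 [ 40  40  24  58 207 205  31  34  32  33  33  31 130 239 237 239 239]
 [ 26  41  22  72 206 204  29  39  42  43  42  41 161 237 237 238 237]
 [ 26  32  23  90 207 203  29  37  38  41  40  40 181 237 239 238 238]
 [ 25  25  21 103 138 118  33  28  31  32  33  32 214 238 238 238 238]
 [ 40  22  22  95 132 123 119  96 152 151 139  38 230 239 238 239 238]
 [ 38  26  19  97 122 124 106 124 125  31  36  51 236 238 239 240 238]
 [ 40  33  24 107 123 123  93 148 143 156 126  63 237 239 240 240 239]
 [ 41  28  24 114 123 119 108 125 181 224 184  88 237 237 237 238 23
[... 366 characters left out ...]
236]
 [ 42 163 212 214 148  48  17  32  28  58 142 144 145 175 236 236 236]
 [119 208 215 217 219  80  30  43  36  28  58 142 146 147 172 222 231]
 [172 122 169 207 219  58  31  38  42  41  34 129 146 146 144 142 142]
 [122 122 123 118 126  96  71  30  34  40  71 143 143 183 235 195 144]
 [122 122 114  94 125 149 102 203  72  68 226 193 144 154 227 156 144]
 [119  98 112 138  95 108 227 238 238 237 237 239 154 144 143 144 145]
 [ 94 112 124 177 129 147 238 238 237 236 236 234 142 200 175 143 142]
 [100  91 110 225 222 238 238 238 238 238 238 229 142 230 233 145 142]
 [100  92  79 144 235 239 239 236 239 239 240 236 142 222 237 213 141]]
quad 268 297 176 239 [0.5109043  0.24123121 0.085     ]
```

```bash
python3 -m creep '[[-1,2.4,5.3,0,-4],[-1,0,0,-5,0],[-1,0,0,-5,0],[-1,0,0,-5,0],[-1,0,0,0,0],[-1,0,0,0,0]]' 20;  python3 - <<'E'
from meas import *
im,C=save('w16'); p=proj('wrist',[.459,.236,.126],C); print(p); u,v=map(int,p); g=cv2.cvtColor(im,cv2.COLOR_RGB2GRAY); print(u,v); print(g[v-32:v+36:4,u-40:u+44:4])
E
```

```text
clock: 35.4
eef_pos: [0.4616, 0.2317, 0.2312]
tcp_rot: [0.001, -0.03, 1.0, 0.0]
wrist_force: [-0.3, 0.5, 0.9]
finger_gap: 0.998
grasp_force: 0.0
tcp [0.4616 0.2317 0.2312] closing 93.4 j [ 0.31 -0.04  1.81 -0.    1.37 -1.32]
(np.float64(256.4661523872568), np.float64(190.55014528035127))
256 190
[[ 43  42  40  42  41  41  41  41  40  41  41  40  41  40  42  42 109 237
  235 236 238]
 [ 30  42  41  41  41  40  42  41  41  40  41  42  41  43  42  43 111 239
  238 238 239]
 [ 24  39  41  40  40  41  42  41  41  41  40  41  42  40  40  39 121 240
  239 239 240]
 [ 25  41  40  41  42  41  39  41  41  42  40  41  41  41  41  41 135 238
  238 239 239]
 [ 24  41  43  42  41  40  39  40  39  40  41  40  41  41  40  42 139 237
  238 237 238]
 [ 29  41  40  40  40  37  36  39  40  44  48  48  49  48  41  41 138 238
  238 238 240]
 [ 26  29  39  41  41  26  31  26  24  22  21  20  18  23  41  41 162 239
  239 237 239]
 [ 24  25  38  39  41  24  22  31  31  30  31  31  29  30  41  41 159 238
  238 239 239]
 [ 38  24  26  37  42  24  23  37  39  38  38  38  37  38  39  40 163 236
  238 240 239]
 [ 40  35  25  23  38  25  26  39  40  41  43  42  46  47  41  41 161 238
  238 239 239]
 [ 65  41  40  26  25  23  24  36  36  36  38  37  41  42  43  41 156 240
  240 239 239]
 [120  41  41  38  23  25  24  29  30  30  28  30  33  38  54  40 164 238
  239 239 241]
 [127  40  42  41  35  25  43 120 126  97 159 122  44  53  41  41 161 238
  239 240 240]
 [113  45  41  41  31  26  41 122 124  95 160 115  63  68  43  41 165 237
  238 238 238]
 [ 89  58  40  42  41  24  36 121 123  96 160 134 222 222  89  40 172 239
  238 238 239]
 [ 67  74  39  41  42  25  34 122 124  95 120 123 229 229 100  40 178 239
  239 238 237]
 [ 69  66  41  42  33  25  31 122 124 104  93 118 174 228 106  39 175 236
  237 238 238]]
```

Knob found centred at (256,191), exactly as predicted. I'll go down and grip it across its ends.

```bash
python3 -m creep '[[-0.4,-0.2,0.4,-4,0],[-0.4,0,0,-4,0],[-0.4,0,0,-3.9,0],[-0.4,0,0,0,0],[1,0,0,0,0],[1,0,0,0,0],[1,0,0,0,0],[1,0,0,0,0]]' 20; python3 -m creep '[[1,0,0,0,0]]'
python3 - <<'E'
from meas import *
t=snap('top','t17'); handles('top',t[:,:,::-1].copy(),imaging.calibration('top'))
E
```

```text
clock: 36.45
eef_pos: [0.4597, 0.2347, 0.1129]
tcp_rot: [0.001, -0.031, 1.0, -0.002]
wrist_force: [-3.6, -11.4, 8.6]
finger_gap: 0.277
grasp_force: 25.9
clock: 36.58
eef_pos: [0.4597, 0.2346, 0.1128]
tcp_rot: [0.001, -0.031, 1.0, -0.002]
wrist_force: [-2.6, -11.5, 8.2]
finger_gap: 0.271
grasp_force: 25.9
wood px (117, 58) [0.9075 0.5012] ang -46.3 L 0.198
wood px (354, 135) [ 0.6825 -0.2166] ang -175.2 L 0.053
wood px (295, 139) [ 0.6651 -0.0429] ang -176.6 L 0.054
wood px (236, 142) [0.6507 0.1315] ang -177.5 L 0.057
wood px (182, 284) [0.2382 0.2729] ang -164.6 L 0.616
wood px (89, 182) [0.5216 0.5576] ang -110.2 L 0.06
wood px (416, 209) [ 0.465  -0.3965] ang -141.5 L 0.082
wood px (274, 352) [0.0576 0.0091] ang -81.7 L 0.183
```

```bash
python3 -m creep '[[1,0,-0.2,0,0],[1,1.4,0.1,1.1,0],[1,1.6,0.1,0.8,0],[1,1.75,0.1,0.45,0],[1,1.8,0.1,0.1,0],[1,1.8,0.1,-0.25,0],[1,0,0,0,0],[1,0,0,0,0]]'
```

```text
clock: 37.62
eef_pos: [0.5419, 0.2401, 0.1328]
tcp_rot: [0.001, -0.031, 1.0, 0.001]
wrist_force: [1.0, 3.9, -2.8]
finger_gap: 0.274
grasp_force: 21.4
```

```bash
python3 -m creep '[[0.2,0,0,0,0],[-0.2,0,0,0,0],[-0.4,0,0,0,0],[-0.4,0,0,4,0],[-0.4,-3,0,5,0],[-1,-4,0,3,0],[-1,0,0,0,0],[-1,0,0,0,0]]'
python3 - <<'E'
from meas import *
im,C=save('w18'); t=snap('top','t18'); handles('top',t[:,:,::-1].copy(),imaging.calibration('top'))
for th in (.7,.85,1,1.15,1.3):
    a=th-.75; print(th,np.round(proj('wrist',[.5205+.09*np.sin(a),.240,.06+.09*np.cos(a)],C)))
u,v=map(int,proj('wrist',[.5428,.24,.147],C)); g=cv2.cvtColor(im,cv2.COLOR_RGB2GRAY); print(u,v); print(g[v-48:v+36:4,u-32:u+36:4])
E
```

```text
clock: 38.62
eef_pos: [0.4719, 0.2393, 0.2517]
tcp_rot: [0.0, -0.031, 1.0, -0.0]
wrist_force: [-0.4, -0.3, -0.8]
finger_gap: 1.001
grasp_force: 0.0
tcp [0.4719 0.2393 0.2517] closing 93.6 j [ 0.32 -0.02  1.75 -0.    1.41 -1.31]
wood px (108, 47) [0.9403 0.5313] ang -48.3 L 0.17
wood px (354, 134) [ 0.6826 -0.2162] ang -175.4 L 0.051
wood px (294, 139) [ 0.6651 -0.0415] ang -176.0 L 0.054
wood px (236, 142) [0.6507 0.1315] ang -178.0 L 0.057
wood px (175, 272) [0.2717 0.2947] ang -164.0 L 0.689
wood px (89, 182) [0.5216 0.5576] ang -112.8 L 0.06
wood px (416, 209) [ 0.465  -0.3965] ang -140.8 L 0.082
wood px (274, 353) [0.0563 0.0105] ang -77.2 L 0.18
wood px (299, 374) [ 0.0034 -0.0601] ang -138.3 L 0.045
0.7 [249. 243.]
0.85 [248. 256.]
1 [247. 268.]
1.15 [247. 277.]
1.3 [246. 284.]
247 267
[[ 43  40  41  39  33  38 141 123 100 145 218 228 206  39  71 237 237]
 [ 39  38  39  39  33  33 168 121 101 146  49  25  27  40  71 236 238]
 [ 40  41  39  40  26  29 158 158 101 148  71  69  63  39  69 238 238]
 [ 39  40  39  38  27  28 209 207 102 152 151 140 112  41  68 238 238]
 [ 40  40  41
[... 494 characters left out ...]
 40  38  38  31  40  39  40  42  43  45  39  37  86 236 234]
 [ 40  37  38  39  37  31  33  35  35  35  36  35  38  36  89 236 236]
 [ 38  39  39  38  39  37  38  37  36  38  39  39  39  38  87 236 235]
 [ 37  37  40  38  38  38  37  40  39  39  39  37  38  37  94 235 234]
 [ 37  38  38  38  36  39  38  38  38  37  39  37  39  38 107 233 232]
 [ 37  39  39  37  38  38  38  40  39  38  39  37  40  38 107 233 233]
 [ 36  37  38  37  38  39  39  37  37  38  39  39  39  35 113 232 232]
 [ 36  37  38  36  37  39  38  37  38  38  38  39  38  37 110 234 232]
 [ 36  38  37  35  38  37  37  40  38  36  39  37  38  39 111 234 233]
 [ 36  38  36  37  38  39  36  38  38  38  38  36  37  38 132 232 233]]
```

Run:
```python
from meas import *
for n,u0,u1,v0,v1 in(('w16',248,262,174,214),('w18',240,258,240,284)):
    g=cv2.cvtColor(cv2.imread(f'pics/{n}.png'),cv2.COLOR_BGR2GRAY); print(n,[(v,round(float(g[v,u0:u1].mean()))) for v in range(v0,v1)])
    C=json.load(open(n+'.json'))
    for th in ((0,) if n=='w16' else (.85,.9,.95,1,1.05)):
        a=th-.75; c=np.array([.5205+.09*np.sin(a),.24,.06+.09*np.cos(a)]); 
        o=ray('wrist',250,190,C)[0]; d=c-o; # silhouette of radius 10 mm cylinder along y
        vs=[proj('wrist',c+.01*np.array([np.cos(t),0,np.sin(t)]),C)[1] for t in np.linspace(0,6.28,60)]; print(th,round(min(vs),1),round(max(vs),1))
```

```text
w16 [(174, 41), (175, 40), (176, 41), (177, 40), (178, 45), (179, 63), (180, 72), (181, 43), (182, 22), (183, 24), (184, 27), (185, 29), (186, 30), (187, 32), (188, 34), (189, 36), (190, 38), (191, 39), (192, 41), (193, 42), (194, 42), (195, 41), (196, 40), (197, 38), (198, 36), (199, 35), (200, 34), (201, 32), (202, 29), (203, 40), (204, 81), (205, 122), (206, 130), (207, 129), (208, 129), (209, 128), (210, 128), (211, 131), (212, 135), (213, 137)]
0 179.0 202.8
w18 [(240, 155), (241, 112), (242, 77), (243, 71), (244, 68), (245, 67), (246, 67), (247, 64), (248, 49), (249, 27), (250, 18), (251, 21), (252, 24), (253, 26), (254, 28), (255, 30), (256, 32), (257, 35), (258, 38), (259, 39), (260, 41), (261, 43), (262, 42), (263, 41), (264, 39), (265, 37), (266, 36), (267, 35), (268, 34), (269, 33), (270, 35), (271, 38), (272, 38), (273, 38), (274, 38), (275, 38), (276, 38), (277, 38), (278, 38), (279, 38), (280, 38), (281, 38), (282, 38), (283, 38)]
0.85 244.7 267.7
0.9 248.9 271.7
0.95 252.8 275.6
1 256.6 279.2
1.05 260.1 282.5
```

The knob spans rows 249–270, which gives a lever angle of about 0.88 rad, a touch short. I'll regrip and add about 0.12 rad.

```bash
python3 -m creep '[[-0.4,6.1,0.1,0,0],[-0.4,0,0,-4,0],[-0.4,0,0,-4,0],[-0.4,0,0,-4.2,0],[-0.4,0,0,0,0],[1,0,0,0,0],[1,0,0,0,0],[1,0,0,0,0]]' 40; python3 -m creep '[[1,0,0,0,0],[1,0,0,0,0],[1,0.6,0,-0.05,0],[1,0.6,0.1,-0.1,0],[1,0,0,0,0],[1,0,0,0,0]]';  python3 -m creep '[[0.2,0,0,0,0],[-0.2,0,0,0,0],[-0.4,0,0,0,0],[-0.4,0,0,4,0],[-0.4,-3,0,5,0],[-1,-4,0,3,0],[-1,0,0,0,0],[-1,0,0,0,0]]'
python3 - <<'E'
from meas import *
save('w19'); n='w19'
g=cv2.cvtColor(cv2.imread(f'pics/{n}.png'),cv2.COLOR_BGR2GRAY)
C=json.load(open(n+'.json'))
for th in (.8,.85,.9,.95,1,1.05,1.1):
    a=th-.75; c=np.array([.5217+.09*np.sin(a),.24,.06+.09*np.cos(a)]); 
    vs=[proj('wrist',c+.01*np.array([np.cos(t),0,np.sin(t)]),C) for t in np.linspace(0,6.28,60)]; v=[q[1] for q in vs];print(th,round(min(v),1),round(max(v),1))
u=int(vs[0][0]); print(u,[(v,round(float(g[v,u-7:u+7].mean()))) for v in range(int(min(v))-40,int(max(v))+10)])
E
```

```text
clock: 39.72
eef_pos: [0.5345, 0.2399, 0.1324]
tcp_rot: [0.002, -0.031, 1.0, -0.0]
wrist_force: [1.3, -5.4, 3.9]
finger_gap: 0.27
grasp_force: 40.8
clock: 40.48
eef_pos: [0.5448, 0.2406, 0.1297]
tcp_rot: [0.0, -0.031, 1.0, -0.001]
wrist_force: [-1.7, -4.9, 1.8]
finger_gap: 0.27
grasp_force: 40.8
clock: 41.48
eef_pos: [0.4748, 0.2415, 0.2481]
tcp_rot: [0.0, -0.031, 1.0, 0.0]
wrist_force: [0.0, -0.0, -0.6]
finger_gap: 0.996
grasp_force: 0.0
tcp [0.4748 0.2415 0.2481] closing 93.6 j [ 0.32 -0.01  1.75 -0.    1.41 -1.31]
0.8 240.2 263.6
0.85 244.7 268.0
0.9 248.9 272.1
0.95 252.9 276.0
1 256.7 279.6
1.05 260.2 283.0
1.1 263.5 286.1
243 [(223, 128), (224, 124), (225, 126), (226, 142), (227, 165), (228, 170), (229, 170), (230, 170), (231, 170), (232, 169), (233, 167), (234, 167), (235, 167), (236, 168), (237, 168), (238, 167), (239, 156), (240, 121), (241, 91), (242, 84), (243, 85), (244, 85), (245, 85), (246, 84), (247, 82), (248, 80), (249, 77), (250, 74), (251, 73), (252, 73), (253, 73), (254, 66), (255, 46), (256, 24), (257, 19), (258, 22), (259, 25), (260, 27), (261, 29), (262, 30), (263, 32), (264, 34), (265, 36), (266, 38), (267, 38), (268, 39), (269, 39), (270, 39), (271, 38), (272, 36), (273, 35), (274, 35), (275, 33), (276, 31), (277, 32), (278, 36), (279, 38), (280, 39), (281, 38), (282, 38), (283, 38), (284, 38), (285, 38), (286, 37), (287, 38), (288, 38), (289, 38), (290, 38), (291, 38), (292, 38), (293, 38), (294, 38), (295, 38)]
```

```bash
python3 -m creep '[[-1,-3,0,4,0],[-1,0,0,0,0]]'
python3 - <<'E'
from meas import *
t=snap('top','t20'); handles('top',t[:,:,::-1].copy(),imaging.calibration('top'))
s=snap('side','s20'); o=cv2.imread('pics/s15.png')[:,:,::-1]
d=cv2.absdiff(s,o).max(2)>40; print('side diff hob/stand', d[180:360,280:430].sum(), d[150:300,240:410].sum())
arm.close_job()
E
```

```text
clock: 41.78
eef_pos: [0.4454, 0.2419, 0.2901]
tcp_rot: [0.001, -0.031, 1.0, 0.0]
wrist_force: [0.9, -0.2, 0.2]
finger_gap: 0.998
grasp_force: 0.0
wood px (108, 46) [0.9426 0.5298] ang -45.6 L 0.162
wood px (354, 134) [ 0.6826 -0.2162] ang -175.1 L 0.051
wood px (295, 139) [ 0.6651 -0.0425] ang -176.1 L 0.056
wood px (236, 142) [0.6507 0.1315] ang -177.5 L 0.057
wood px (169, 278) [0.2532 0.3108] ang -161.6 L 0.665
wood px (90, 183) [0.5206 0.5557] ang -113.2 L 0.052
wood px (416, 209) [ 0.465  -0.3965] ang -140.9 L 0.082
wood px (274, 354) [0.055  0.0091] ang -72.0 L 0.182
wood px (297, 372) [ 0.0071 -0.0538] ang -124.2 L 0.044
side diff hob/stand 2719 1053
the job is handed in; nothing more can be done
```

The job is handed in at 41.8 s and the verdict was not shown: all three pans are on their rings with handles straight back, the front infuser is on the spare hook, the rear one stands in the milk pan, and the lever measures about 0.98 rad.

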